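# Gauge a vial adapter sleeve and show its bore to the inspection camera

## Robot

A 7-joint arm with a two-finger parallel gripper is mounted at the origin on the work surface. World frame = base frame: x ahead of the robot, y to its left, z up, the work surface at z = 0. Lengths are in m, angles in rad, forces in N, time in s.
With the tool pointing down it reaches from about 0.4 to 0.85 m from the base axis. Payload 4.5 kg.
Tool frame: the origin (TCP) lies between the finger pads; the fingertips stand 14 mm ahead of it and the grasp point (between the pads) lies 5 mm behind it; x points along the fingers, y is the direction in which the jaws open and shut, and the axes are right-handed (so a half turn about x gives the same grasp; the last joint's range is limited). The gripper opens to 85 mm and grips with 20 to 120 N. Pads are 22 mm wide; open, the fingers measure 114 mm over their backs; the gripper's body (76 mm by 85 mm) begins 54 mm behind the grasp point. The pads swing forward as they close: fully open they stand 13 mm farther back than shut.
Start: joints at [-1.074, 0.689, -0.195, 1.565, 0.157, 0.902, -0.215], TCP at [0.279, 0.559, 0.209] pointing down, gripper open.
Joint ranges: [-3.01, 3.01], [-0.46, 2.08], [-1.47, 1.51], [0.13, 2.56], [-1, 4.14], [0.04, 2.09], [-2.66, 2.66]. Speed limits (rad/s): [2.57, 2.57, 3.14, 3.14, 3.14, 3.14, 3.14].

## Interface

Orientations are given as a rotation vector (axis times angle).
In Python, from station import robot, vision, order gives the robot as it stands. The module is installed in compiled form; this text tells all that it offers.
- The arm moves only by the tool carry_out, never from a script. Its argument "series" is a list that holds one entry, the list of rows, each a list of 4 numbers: the shift along the tool's x, y, z in mm, then the turn about the tool's x in rad. In form: [[[x, y, z, turn], ...]]. A call has 1 to 12 rows; each row shifts and turns the commanded pose from where the row before left it, along the tool's axes as they then stand; what a row does not reach is not made up. A row lasts 1/8 s, in which the tool goes at most 62.5 mm and 10.7 degrees, less where a joint would pass 70% of its speed; a pose out of reach is approached as far as the arm can. A call is refused whole if a number of a shift passes 62.5 or a number of a turn 0.188, either way. A call with a gripper value outside its range is refused whole. "claw" is the finger opening in mm, from 0 to 85.4, set as the call begins (left out, the last holds). The fingers move at their own pace and stop on an object; "squeeze" is the grip in N (left out, the last holds). Time passes only in rows, so rows that do not move let the fingers close. It gives the time, the measured TCP pose, the force and the opening at its end, in the units of the state.
- robot.get_state(): the state, without advancing time (a new reading comes with each control period).
- vision.snapshot(name): name is "side" or "top"; returns a dict with "image" (480x640x3 uint8, red, green, blue), "range_z" (480x640 float32, m along the optical axis (not along the pixel's ray), 0 where there is no reading), "camera_matrix" (3x3 intrinsics, pixels), "view" (4x4, takes a point from world to camera coordinates). Camera axes: x right, y down, z forward; pixel columns grow to the right and rows downward; lengths in m; the calibration is good to about 2 mm. A picture is of the moment at which its call begins.
- order.job_done(): hands the job in, once; it reports no verdict.
Trained networks look in the newest picture that a camera, given by its name, has taken for a name from the list of things; names that differ only in an ending like _2 or _b are one class to them, and where a whole thing is asked for, a point or a joint stands for the part that bears it (a point fixed in the world has none). Each returns a list of dicts, best first, with "score" (0 to 1); they miss things now and then, are a little off and sometimes report something else, mostly with a low value. They report only what shows in the picture. A call takes as long as a camera call.
- vision.outline_of(camera, name): "mask" (480x640 bool, what is visible of it) and "box" ([left, top, right, bottom] in pixels, round what is visible of it).
- vision.landmark_of(camera, name): "at" ([column, row] in pixels: a listed point, or the origin of a listed thing).
The state is a dict: "t": time; "joint_pos": joint angles; "qvel": joint speeds; "effort": joint torques, N m; "tcp_pos": TCP position; "eef_rot": TCP orientation; "wrist_force": force on the tool from outside, world axes, zero at the start; "moment": the same for the moment, N m; "width": finger opening in m.
Only numpy, scipy, OpenCV 4.12 (cv2) and the standard library are available. Lean on these libraries where they do the work, as an engineer would, in place of code of your own. Each camera call takes 0.05 s, during which the arm holds its last target. There are 200 camera calls.

## Task

Two vial adapter sleeves of the same outside size stand in the grey tray: take the one with the wide bore and slide it all the way down over the gauge pin to prove that it fits. Then lift it off and hold it in the air in front of the small inspection camera, so that the lens looks straight through its bore, centred, with the near end of the sleeve 60 mm from the lens; finish while holding it there, still, in the gripper. Leave the narrow-bored sleeve standing where it is, do not touch the camera, and do not disturb the bottle, jar and spanner.

Things in the scene. Friction and masses are not known exactly. Their poses are not given: they have to be found in the camera images.
- sleeve_wide_mid (a point): centre (half-way up, on the axis) of the wide-bored adapter sleeve: a plain aluminium tube, outside diameter 40 mm, length 60 mm, open bore 28 mm right through, about 105 g, both ends alike. Its z axis is the tube's axis. It starts standing upright in the tray, either to the left or right of the other sleeve, about 100 mm from it.
- sleeve_narrow_mid (a point): centre of the narrow-bored sleeve: the same plain aluminium tube outside (40 mm by 60 mm long), but its bore is only 14 mm, so that it cannot go on the pin. Stands upright in the same tray; z is its axis. Leave it where it stands.
- tray: shallow grey plastic tray fixed to the bench, 150 mm (its x) by 200 mm (its y), rim 16 mm high, floor and walls 5 mm thick; origin at the centre of its underside. The sleeves stand on its floor, side by side along its y.
- gauge_seat (a point): foot of the gauge pin, on its axis, at the top of the square grey base (70 mm by 70 mm, 12 mm high, fixed to the bench). From here the upright steel pin, 25 mm in diameter, rises 42 mm, the top 8 mm of it tapering to 16 mm. A sleeve that is fully down stands on this base, so its centre is 30 mm above this point.
- camera: small inspection camera fixed to the bench: round aluminium foot 90 mm in diameter, two aluminium cheeks up to 65 mm high, and between them a white camera head 44 mm in diameter with a black lens barrel, which leans back towards the robot and looks obliquely upward. Origin at the centre of the foot's underside, on the bench.
- lens (a point): centre of the camera's front glass, about 100 mm above the bench. The z axis is the direction in which the camera looks: obliquely up, 35 degrees off vertical, leaning towards the robot's side.
- view_spot (a point): point in the air on the camera's line of sight, 90 mm in front of the lens, about 173 mm above the bench: the sleeve's centre must be held here, with the sleeve's axis along this point's z axis (the same as the camera's viewing direction), which puts the sleeve's near end 60 mm from the lens. Either end may face the lens and any turn about the axis is good.
- reagent: amber bottle, 64 mm in diameter, 130 mm tall, standing loose on the bench; origin at the centre of its underside. Leave alone.
- cap_jar: white screw jar, 56 mm in diameter, 55 mm tall, standing loose on the bench; origin at the centre of its underside. Leave alone.
- spanner: steel spanner 140 mm long lying loose and flat on the bench. Leave alone.

How it is judged:
By the outcome, as a careful person would: the job done as asked, in the order asked, and still so for the second after the job is handed in, while the arm keeps its last pose, push and grip.
It also fails if it takes over 54 s, if anything falls off the work surface, if the arm or the gripper's body presses on something with over 40 N, if the wrist force passes 120 N, or if a joint passes its speed limit or range.

## Working session

There is one attempt and no reset: what is moved stays moved. The work goes in short steps, Python scripts to look and compute and a tool call to move; the robot and the scene stay as the last step left them, time stands still between calls to the robot, and variables do not carry over. Pictures are saved under pics/ and viewed, about 8 in all and at most 12, crops included, and the job is handed in when it is done.

Besides the shell and the picture viewer there is one more tool, called after "Call:" as name(argument=value, ...) on one line, values as JSON. carry_out: Moves the arm, as the interface text tells. Its arguments: {"type":"object","properties":{"series":{"type":"array","items":{"type":"array","items":{"type":"array","items":{"type":"number"}}}},"claw":{"type":"number"},"squeeze":{"type":"number"}},"required":["series"]}

```bash
mkdir -p pics; python3 - <<'E'
from station import robot, vision
import cv2, numpy as np
np.set_printoptions(precision=4,suppress=True)
s=robot.get_state(); print(s)
ims=[]
for c in("side","top"):
    d=vision.snapshot(c); ims.append(d["image"][:,:,::-1])
    cv2.imwrite(f"pics/{c}0.png",ims[-1])
    print(c,d["camera_matrix"],d["view"])
    for n in["sleeve_wide_mid","sleeve_narrow_mid","gauge_seat","lens","view_spot","camera","tray","reagent","cap_jar","spanner"]:
        print(n,[(np.round(r["at"],1),round(r["score"],2)) for r in vision.landmark_of(c,n)][:3])
E
```

```text
{'t': 0.0, 'joint_pos': array([-1.0742,  0.69  , -0.1945,  1.5663,  0.1573,  0.9025, -0.2151]), 'qvel': array([-0.0007, -0.0014,  0.0004, -0.0006, -0.0012, -0.    , -0.0002]), 'effort': array([  0.0001, -53.9611,  -1.2666, -15.8556,   0.0091,   0.0093,
         0.    ]), 'tcp_pos': array([0.2788, 0.5586, 0.2078]), 'eef_rot': array([ 0.3614,  1.5405, -0.3643]), 'wrist_force': array([ 0.1767, -0.4824, -0.7174]), 'moment': array([ 0.0053, -0.0457, -0.0229]), 'width': 0.08554398590892905}
side [[444.1856   0.     314.122 ]
 [  0.     444.1856 246.1638]
 [  0.       0.       1.    ]] [[-0.9588 -0.284  -0.0038  0.567 ]
 [-0.1911  0.6552 -0.7309  0.2177]
 [ 0.2101 -0.7    -0.6825  0.7815]
 [ 0.      0.      0.      1.    ]]
sleeve_wide_mid [(array([349.5, 378.9]), 0.92)]
sleeve_narrow_mid [(array([324.1, 434.1]), 0.8)]
gauge_seat [(array([387.9, 268.6]), 0.93)]
lens [(array([346.3, 181.6]), 0.7)]
view_spot []
camera [(array([335.9, 217.4]), 0.71)]
tray [(array([341.5, 417.2]), 0.7)]
reagent [(array([207.3, 387.1]), 0.89), (array([388.7, 267.6]), 0.71)]
cap_jar [(array([416.8, 216.1]), 0.88), (array([386.3, 268.4]), 0.71)]
spanner [(array([224.9, 318.3]), 0.79)]
top [[544.0417   0.     317.0257]
 [  0.     544.0417 246.1375]
 [  0.       0.       1.    ]] [[-0.0077 -0.9996 -0.0284  0.006 ]
 [-0.983   0.0128 -0.1833  0.6071]
 [ 0.1836  0.0266 -0.9826  1.2089]
 [ 0.      0.      0.      1.    ]]
sleeve_wide_mid [(array([241.2, 305. ]), 0.76)]
sleeve_narrow_mid [(array([196.8, 295. ]), 0.85)]
gauge_seat [(array([368.7, 315.6]), 0.56)]
lens [(array([432.1, 248.5]), 0.96)]
view_spot [(array([432. , 264.7]), 0.84)]
camera [(array([425.2, 245.8]), 0.78)]
tray [(array([223.2, 306.5]), 0.58)]
reagent [(array([216.4, 214.2]), 0.8), (array([220.7, 307.2]), 0.23)]
cap_jar [(array([456.8, 323.2]), 0.82), (array([279.2, 196.2]), 0.21)]
spanner [(array([279. , 197.6]), 0.62), (array([435.6, 247.6]), 0.52)]
```

View pics/side0.png

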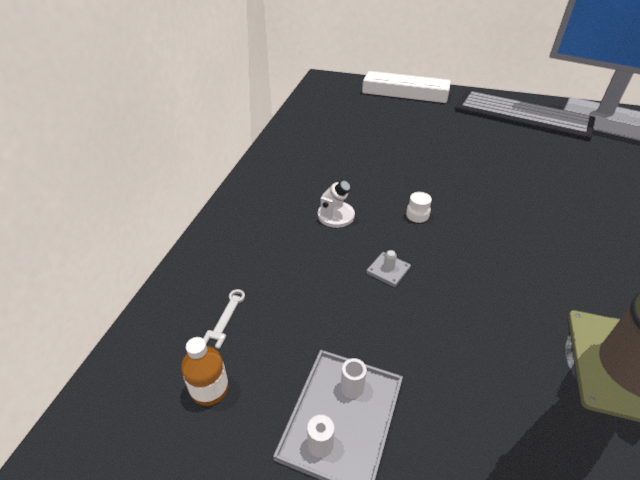

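View pics/top0.png

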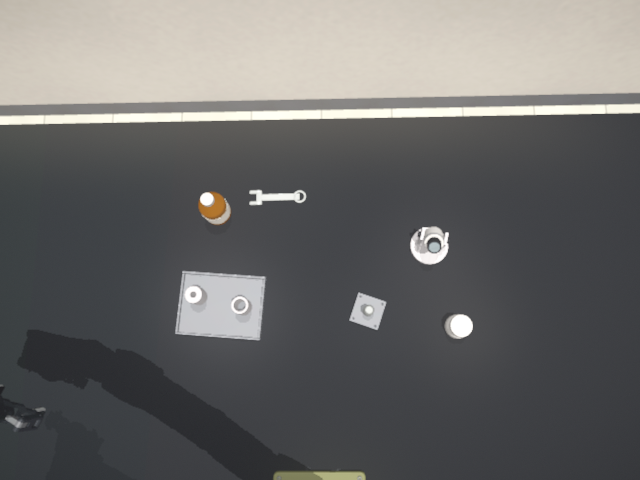

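```bash
cat > h.py <<'E'
from station import robot, vision
import cv2, numpy as np
from scipy.spatial.transform import Rotation as R
np.set_printoptions(precision=4,suppress=True)
def snap(c):
    d=vision.snapshot(c); d["P"]=d["camera_matrix"]@d["view"][:3]; return d
def tri(S,T,a,b):
    X=cv2.triangulatePoints(S["P"],T["P"],np.float64(a).reshape(2,1),np.float64(b).reshape(2,1))[:,0]; X=X[:3]/X[3]
    e=[np.hypot(*(lambda p:p[:2]/p[2]-q)(d["P"]@np.r_[X,1])) for d,q in((S,np.array(a)),(T,np.array(b)))]
    return X,e
def cloud(d,mask=None):
    z=d["range_z"]; m=(z>0) if mask is None else (z>0)&mask
    v,u=np.nonzero(m); K=d["camera_matrix"]; zz=z[v,u]
    C=np.c_[(u-K[0,2])/K[0,0]*zz,(v-K[1,2])/K[1,1]*zz,zz]
    V=d["view"]; return (C-V[:3,3])@V[:3,:3]
E
python3 - <<'E'
from h import *
S=snap("side");T=snap("top")
for n in["sleeve_wide_mid","sleeve_narrow_mid","gauge_seat","lens","camera","tray","reagent","cap_jar","spanner"]:
    a=vision.landmark_of("side",n);b=vision.landmark_of("top",n)
    if a and b: print(n,*tri(S,T,a[0]["at"],b[0]["at"]))
# depth-based: top rim circles
for c,d in(("side",S),("top",T)):
    for n in["sleeve_wide_mid","sleeve_narrow_mid","gauge_seat","camera","tray","reagent","cap_jar"]:
        o=vision.outline_of(c,n)
        if not o: continue
        p=cloud(d,o[0]["mask"]); q=p[p[:,2]>np.percentile(p[:,2],97)-.004]
        print(c,n,round(o[0]["score"],2),np.round(o[0]["box"]),"ztop",np.percentile(p[:,2],97),"topbox mid",(q.min(0)+q.max(0))[:2]/2,"size",np.ptp(q,axis=0)[:2])
E
```

```text
sleeve_wide_mid [0.4723 0.1748 0.0312] [np.float64(1.806191124512805), np.float64(0.861000645777245)]
sleeve_narrow_mid [0.5004 0.279  0.0251] [np.float64(3.8002122728353567), np.float64(1.632151314632378)]
gauge_seat [ 0.4568 -0.1142  0.0092] [np.float64(4.139938065644839), np.float64(2.5388890008152742)]
lens [ 0.5883 -0.2558  0.106 ] [np.float64(0.09857825936264683), np.float64(0.06754556386012528)]
camera [ 0.6137 -0.2688 -0.0065] [np.float64(1.0692620452157113), np.float64(0.7304805158318596)]
tray [ 0.4753  0.2294 -0.0058] [np.float64(0.6111279910603965), np.float64(0.27821564079094785)]
reagent [0.7059 0.2461 0.0033] [np.float64(0.30648748368696876), np.float64(0.14176294008237533)]
cap_jar [ 0.4266 -0.3222  0.0031] [np.float64(0.2699576265477219), np.float64(0.19112630144576945)]
side sleeve_wide_mid 0.98 [341. 361. 364. 397.] ztop 0.06684331115308367 topbox mid [0.4715 0.1784] size [0.0377 0.0402]
side sleeve_narrow_mid 0.79 [309. 414. 333. 457.] ztop 0.06753481029899115 topbox mid [0.4962 0.2856] size [0.0394 0.0395]
side gauge_seat 0.91 [368. 252. 410. 285.] ztop 0.0535079
[... 507 characters left out ...]
0512]
top sleeve_wide_mid 0.63 [233. 298. 254. 318.] ztop 0.06838716225010345 topbox mid [0.4715 0.1753] size [0.0363 0.0372]
top sleeve_narrow_mid 0.79 [184. 288. 208. 307.] ztop 0.06853291519649408 topbox mid [0.4955 0.2828] size [0.0368 0.0352]
top gauge_seat 0.78 [353. 295. 384. 329.] ztop 0.05382381452988387 topbox mid [ 0.4584 -0.1174] size [0.0184 0.0229]
top tray 0.64 [178. 274. 270. 340.] ztop 0.017256238418756793 topbox mid [0.4747 0.2289] size [0.1621 0.2072]
top reagent 0.87 [198. 192. 232. 227.] ztop 0.13141945745091563 topbox mid [0.704  0.2431] size [0.0272 0.0267]
top cap_jar 0.61 [447. 312. 474. 337.] ztop 0.05873610957342517 topbox mid [ 0.4215 -0.3237] size [0.0469 0.0472]
```

Side view: the wide sleeve is at about (353,378) and the narrow one at (320,436). The pin is at (389,265) and the inspection camera at (337,203). The top view agrees: the wide bore is the right-hand sleeve at (240,305), the pin is at (369,311) and the lens at (434,247).

The moves can't tilt the tool, so I'll have to pivot the sleeve 35° in the jaws against the pin after the fit. Next I need the viewing direction.

```bash
python3 - <<'E'
from h import *
s=robot.get_state(); print("tool axes cols\n",R.from_rotvec(s["eef_rot"]).as_matrix())
S=snap("side");T=snap("top")
def ray(d,uv,z):
    V=d["view"];r=V[:3,:3].T@np.linalg.solve(d["camera_matrix"],np.r_[uv,1]);o=-V[:3,:3].T@V[:3,3]
    return o+r*(z-o[2])/r[2]
for c,d in(("top",T),("side",S)):
    for n,z in(("lens",.1),("view_spot",.1735),("camera",0)):
        for r in vision.landmark_of(c,n)[:1]: print(c,n,ray(d,r["at"],z),r["score"])
    o=vision.outline_of(c,"camera")
    if c=="top":
        d0=cloud(d); m=(abs(d0[:,0]-.6)<.09)&(abs(d0[:,1]+.265)<.09); p=d0[m]
    else: p=cloud(d,o[0]["mask"])
    p=p[np.hypot(p[:,0]-.61,p[:,1]+.265)<.07]
    f=p[(p[:,2]>.004)&(p[:,2]<.025)]; print(c,"foot",len(f),f.min(0),f.max(0))
    for a,b in((.04,.06),(.06,.08),(.08,.095),(.095,.12)):
        q=p[(p[:,2]>a)&(p[:,2]<b)]
        if len(q): print(a,len(q),q.mean(0),np.ptp(q,axis=0))
    im=d["image"]; u,v=(434,246) if c=="top" else (337,203)
    cr=im[v-25:v+25,u-33:u+33,::-1]; cv2.imwrite(f"pics/cam_{c}.png",cv2.resize(cr,None,fx=6,fy=6,interpolation=cv2.INTER_CUBIC))
a,b=[cv2.imread(f"pics/cam_{c}.png") for c in("top","side")]
cv2.imwrite("pics/cams.png",np.hstack([a,b]))
E
```

```text
tool axes cols
 [[ 0.      0.4464  0.8948]
 [ 0.      0.8948 -0.4464]
 [-1.      0.0001  0.    ]]
top lens [ 0.589  -0.2633  0.1   ] 0.96
top view_spot [ 0.5432 -0.2446  0.1735] 0.74
top camera [0.4746 0.1787 0.    ] 0.64
top foot 624 [ 0.5435 -0.3285  0.004 ] [ 0.6751 -0.2011  0.0243]
0.04 86 [ 0.6315 -0.265   0.0537] [0.0466 0.0717 0.0192]
0.06 177 [ 0.6258 -0.2679  0.0677] [0.0505 0.0667 0.02  ]
0.08 164 [ 0.6101 -0.2657  0.0886] [0.0503 0.0413 0.0149]
0.095 141 [ 0.5991 -0.2641  0.1007] [0.0414 0.029  0.0173]
side lens [ 0.5884 -0.2633  0.1   ] 0.88
side camera [ 0.6209 -0.2689  0.    ] 0.55
side foot 582 [ 0.5689 -0.3098  0.0041] [ 0.6578 -0.2178  0.0249]
0.04 114 [ 0.6264 -0.2423  0.0517] [0.0491 0.0385 0.0198]
0.06 194 [ 0.6194 -0.2494  0.0691] [0.0581 0.0393 0.0197]
0.08 143 [ 0.6077 -0.2546  0.0882] [0.051  0.0338 0.0149]
0.095 101 [ 0.5991 -0.259   0.1005] [0.0288 0.0325 0.0125]
```

View pics/cams.png

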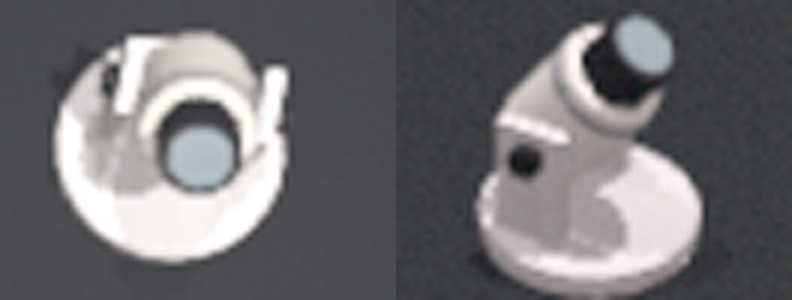

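The crop shows the lens glass at top (434,247) and side (345,185), with the cheeks slightly turned. I'll fit the viewing azimuth from depth.

```bash
python3 - <<'E'
from h import *
from scipy.optimize import least_squares
S=snap("side");T=snap("top"); G=[];H=[]
L,e=tri(S,T,[345.2,185.3],[434.3,247.3]); print("lens",L,e)
for c,d in(("top",T),("side",S)):
    im=d["image"].astype(int); P=cloud(d); z=d["range_z"]; v,u=np.nonzero(z>0); col=im[v,u]
    near=np.linalg.norm(P-L,axis=1)
    g=(col[:,0]+12<col[:,2])&(col.sum(1)>250)&(near<.022); q=P[g]; G.append(q)
    cc=q.mean(0); n=np.linalg.svd(q-cc)[2][2]; n*=np.sign(n[2])
    print(c,"glass n",len(q),cc,"tilt",np.degrees(np.arccos(n[2])),"az",np.degrees(np.arctan2(n[1],n[0])),"uv",u[g].mean(),v[g].mean())
    h=(near<.075)&(P[:,2]>.045)&(np.hypot(*(P-L)[:,:2].T)<.065)
    H.append((P[h]))
    k=(abs(P[:,2]-.065)<.004)&(near<.08); 
def res(x,P):
    az,t,px,py,r1=x; a=np.array([np.sin(t)*np.cos(az),np.sin(t)*np.sin(az),np.cos(t)])
    D=P-np.array([px,py,.1]); s=D@a; r=np.linalg.norm(D-s[:,None]*a,axis=1)
    # s: head white region or barrel
    return np.where(s<-.028, r-.022, np.where(s<-.002, np.minimum(abs(r-r1),abs(r-.022)),abs(s)))
for P,nm in((H[0],"top"),(H[1],"side"),(np.vstack(H),"both")):
    o=least_squares(res,[np.radians(165),np.radians(35),L[0],L[1],.014],args=(P,),loss="cauchy",f_scale=.0015,x_scale=[.1,.1,.003,.003,.003])
    print(nm,len(P),"az",np.degrees(o.x[0]),"tilt",np.degrees(o.x[1]),o.x[2:],o.cost)
E
```

```text
lens [ 0.5936 -0.2632  0.0983] [np.float64(0.26855146613438535), np.float64(0.18490898812385986)]
top glass n 74 [ 0.5939 -0.262   0.0992] tilt 42.21674580296127 az 167.90292806359562 uv 433.81081081081084 246.90540540540542
side glass n 0 [nan nan nan] tilt 0.0 az 0.0 uv nan nan
top 566 az 165.04711136136692 tilt 34.137596972554554 [ 0.5931 -0.263   0.0155] 0.0008107766657234434
side 541 az 174.07230976359125 tilt 33.168983551922295 [ 0.594  -0.2644  0.0173] 0.0006660455949229489
both 1107 az 166.25493209420284 tilt 33.885482216875985 [ 0.5936 -0.2622  0.0158] 0.0015587120566167947<stdin>:9: RuntimeWarning: Mean of empty slice.
  ret = um.true_divide(
<stdin>:10: RuntimeWarning: Mean of empty slice.
  ret = ret.dtype.type(ret / rcount)
```

Call:
carry_out(series=[[[0,-60,0,0],[0,-60,0,0],[0,-60,0,0],[0,-60,0,0],[0,-20,60,0],[0,0,60,0],[0,0,60,0],[0,0,60,0],[0,0,60,0]]], claw=65, squeeze=40)

```text
t: 4.53
tcp_pos: [0.4328, 0.1924, 0.2089]
eef_rot: [0.364, 1.54, -0.362]
wrist_force: [1.0, 0.5, -1.5]
width: 0.0651
```

Call:
carry_out(series=[[[0,3,42,-0.127],[0,0,0,-0.126],[0,0,0,0],[50,0,0,0],[50,0,0,0],[40,0,0,0],[20,0,0,0],[14,0,0,0],[0,0,0,0]]])

```text
t: 5.65
tcp_pos: [0.4692, 0.1775, 0.0342]
eef_rot: [0.164, 1.565, -0.165]
wrist_force: [-0.3, 0.1, -0.4]
width: 0.0651
```

Call:
carry_out(series=[[[0,0,0,0],[0,0,0,0],[0,0,0,0],[0,0,0,0],[0,0,0,0],[0,0,0,0]]], claw=30)

```text
t: 6.4
tcp_pos: [0.4704, 0.1774, 0.0359]
eef_rot: [0.166, 1.563, -0.164]
wrist_force: [-1.2, -0.7, 5.6]
width: 0.0371
```

Call:
carry_out(series=[[[0,0,0,0],[0,0,0,0],[-20,0,0,0],[-50,0,0,0],[-40,0,0,0],[0,0,0,0],[0,0,0,0]]])

```text
t: 7.28
tcp_pos: [0.4694, 0.1767, 0.1444]
eef_rot: [0.165, 1.565, -0.165]
wrist_force: [0.1, 0.1, -1.2]
width: 0.0373
```

```bash
cat >> h.py <<'E'
from scipy.optimize import least_squares
def fitcyl(P,c0,a0):
    """axis/centre of sleeve from outer-surface cloud P (radius 20 mm, length 60 mm)"""
    B=np.linalg.svd(np.outer(a0,a0)-np.eye(3))[0][:,:2]
    def f(x):
        a=a0+B@x[3:]; a=a/np.linalg.norm(a); D=P-x[:3]; s=D@a
        r=np.linalg.norm(D-s[:,None]*a,axis=1)
        side=abs(r-.02); end=np.hypot(abs(abs(s)-.03),np.clip(r-.02,0,None)+np.clip(.014-r,0,None))
        return np.minimum(np.hypot(side,np.clip(abs(s)-.03,0,None)),end)
    o=least_squares(f,np.r_[c0,0,0],loss="cauchy",f_scale=.0015,x_scale=[.003,.003,.003,.1,.1])
    a=a0+B@o.x[3:]; a/=np.linalg.norm(a); return o.x[:3],a,np.sqrt(np.mean(f(o.x)**2))
def held(a0=(0,0,1.),rel=.036):
    s=robot.get_state(); M=R.from_rotvec(s["eef_rot"]).as_matrix(); g=s["tcp_pos"]-.005*M[:,0]
    res={}; Q=[]
    for c in("side","top"):
        d=snap(c); P=cloud(d); D=(P-g)@M   # tool coords about grasp point
        k=(np.linalg.norm(D,axis=1)<rel+.012)&(abs(D[:,1])<.0205)&(D[:,0]>-.042)
        res[c]=d; Q.append(P[k])
    for n,P in(("side",Q[0]),("top",Q[1]),("both",np.vstack(Q))):
        c,a,e=fitcyl(P,g,np.array(a0,float)); a=a*np.sign(a[2])
        print(n,len(P),"c",c,"c-g tool",(c-g)@M*1e3,"axis tilt %.1f az %.1f"%(np.degrees(np.arccos(a[2])),np.degrees(np.arctan2(a[1],a[0]))),"rms %.4f"%e)
    return s,M,g,res
E
python3 - <<'E'
from h import *
s,M,g,res=held(); print(s["tcp_pos"],s["width"],s["wrist_force"],g)
uv=res["side"]["P"]@np.r_[g,1];uv=uv[:2]/uv[2]; vv=res["top"]["P"]@np.r_[g,1];vv=vv[:2]/vv[2]; print(uv,vv)
cr=[]
for c,p in(("side",uv),("top",vv)):
    u,v=np.clip(np.int32(p),60,[580,420]); cr.append(cv2.resize(res[c]["image"][v-60:v+60,u-60:u+60,::-1],(400,400),interpolation=cv2.INTER_CUBIC))
cv2.imwrite("pics/held1.png",np.hstack(cr))
E
```

```text
side 637 c [0.4707 0.1768 0.1441] c-g tool [5.3547 0.4398 1.2249] axis tilt 0.9 az 44.4 rms 0.0029
top 2 c [0.4721 0.1756 0.1421] c-g tool [ 7.3588 -0.4819  2.8295] axis tilt 3.6 az -40.6 rms 0.0000
both 639 c [0.4707 0.1768 0.1441] c-g tool [5.3523 0.439  1.2276] axis tilt 0.9 az 45.3 rms 0.0029
[0.4694 0.1767 0.1444] 0.03734949620208875 [ 0.0609  0.1291 -1.1652] [0.4694 0.1767 0.1494]
[359.02   337.4547] [232.8334 302.9952]
```

View pics/held1.png

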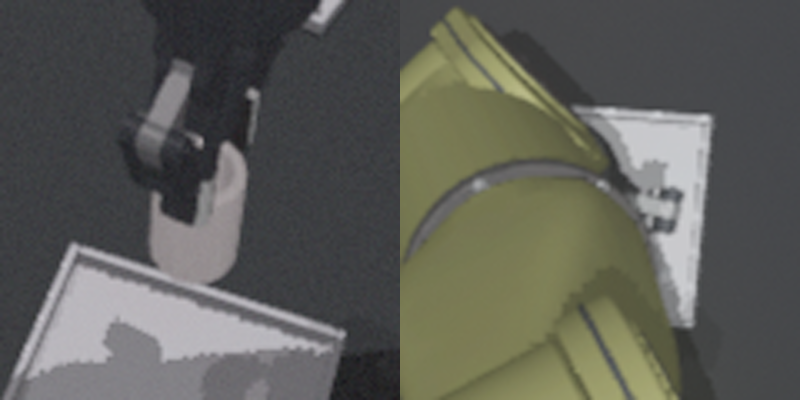

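The sleeve is held upright, centred in the jaws. In the crop, the tray is empty where it stood. Moving it over the pin.

Call:
carry_out(series=[[[0,-58,10,0],[0,-58,10,0],[0,-58,10,0],[0,-58,10,0],[0,-56,8,0],[0,0,0,0],[30,0,0,0],[20,0,0,0],[0,0,0,0],[0,0,0,0]]])

```text
t: 8.62
tcp_pos: [0.457, -0.1137, 0.0947]
eef_rot: [0.164, 1.565, -0.163]
wrist_force: [0.5, 0.3, -1.6]
width: 0.0373
```

```bash
python3 - <<'E'
from h import *
s,M,g,res=held(); print(s["tcp_pos"],s["wrist_force"])
cr=[]
for c in("side","top"):
    d=res[c]; p=d["P"]@np.r_[g[:2],.055,1]; u,v=np.int32(p[:2]/p[2])
    cr.append(cv2.resize(d["image"][v-45:v+45,u-45:u+45,::-1],(400,400),interpolation=cv2.INTER_CUBIC))
    P=cloud(d); k=(np.hypot(*(P[:,:2]-[.458,-.115]).T)<.07); 
    b=P[k&(abs(P[:,2]-.012)<.004)]; t=P[k&(P[:,2]>.022)&(P[:,2]<.05)&(np.hypot(*(P[:,:2]-[.458,-.115]).T)<.02)]
    if len(b)>20:
        r=cv2.minAreaRect(np.float32(b[:,:2]*1e3)); print(c,"base",len(b),r)
    if len(t)>8:
        o=least_squares(lambda x:np.hypot(t[:,0]-x[0],t[:,1]-x[1])-.0125,[.458,-.115],loss="cauchy",f_scale=.001); print(c,"pin",len(t),o.x,np.sqrt(o.cost/len(t)))
cv2.imwrite("pics/pin1.png",np.hstack(cr))
E
```

```text
side 428 c [ 0.4581 -0.1137  0.0945] c-g tool [5.1671 0.2766 1.1412] axis tilt 0.4 az 39.9 rms 0.0031
top 0 c [ 0.457  -0.1137  0.0997] c-g tool [0. 0. 0.] axis tilt 0.0 az 0.0 rms nan
both 428 c [ 0.4581 -0.1137  0.0945] c-g tool [5.1671 0.2766 1.1412] axis tilt 0.4 az 39.9 rms 0.0031
[ 0.457  -0.1137  0.0947] [ 0.4849  0.2607 -1.5904]
side base 638 ((458.78521728515625, -114.3743667602539), (70.59149169921875, 70.33474731445312), 70.75755310058594)
side pin 124 [ 0.4591 -0.1164] 0.0005321776074108625
top base 98 ((439.9342346191406, -87.67790222167969), (45.033443450927734, 22.838058471679688), 34.81798553466797)
  return _methods._mean(a, axis=axis, dtype=dtype,
  ret = ret.dtype.type(ret / rcount)
```

View pics/pin1.png

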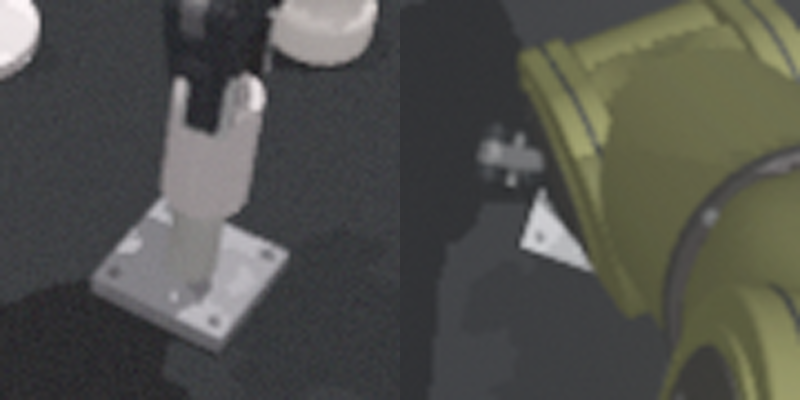

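The sleeve hangs just above the pin, within about 1.5 mm. I'll correct that and lower.

Call:
carry_out(series=[[[0,-1,1,0],[8,0,0,0],[8,0,0,0],[8,0,0,0],[0,0,0,0]]])

```text
t: 9.35
tcp_pos: [0.457, -0.1156, 0.0698]
eef_rot: [0.164, 1.566, -0.165]
wrist_force: [-0.3, -0.4, -1.0]
width: 0.0374
```

Call:
carry_out(series=[[[8,0,0,0],[8,0,0,0],[6,0,0,0],[4,0,0,0],[2,0,0,0],[0,0,0,0],[0,0,0,0]]])

```text
t: 10.22
tcp_pos: [0.4574, -0.1157, 0.0429]
eef_rot: [0.165, 1.564, -0.165]
wrist_force: [-2.3, 0.4, 5.3]
width: 0.0372
```

Call:
carry_out(series=[[[1.5,0,0,0],[1,0,0,0],[0,0,0,0],[0,0,0,0]]])

```text
t: 10.72
tcp_pos: [0.4575, -0.1158, 0.0426]
eef_rot: [0.164, 1.563, -0.165]
wrist_force: [-5.0, 1.3, 33.4]
width: 0.0369
```

```bash
python3 - <<'E'
from h import *
s,M,g,res=held(); print(s["tcp_pos"],s["wrist_force"])
d=res["side"]; p=d["P"]@np.r_[g[:2],.04,1]; u,v=np.int32(p[:2]/p[2])
cv2.imwrite("pics/seat.png",cv2.resize(d["image"][v-40:v+40,u-40:u+40,::-1],(480,480),interpolation=cv2.INTER_CUBIC))
E
```

```text
side 536 c [ 0.4584 -0.1153  0.042 ] c-g tool [5.6112 0.6086 0.7986] axis tilt 0.7 az 1.5 rms 0.0049
top 22 c [ 0.4295 -0.0988  0.0466] c-g tool [  0.9714  10.7731 -30.9142] axis tilt 24.8 az -38.6 rms 0.0013
both 558 c [ 0.4583 -0.1153  0.0419] c-g tool [5.6943 0.6236 0.6952] axis tilt 1.0 az -17.4 rms 0.0052
[ 0.4575 -0.1158  0.0426] [-4.9886  1.3292 33.3733]
```

View pics/seat.png

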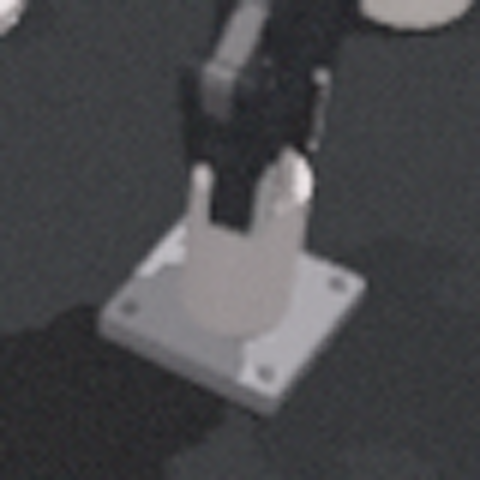

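Fully seated: the sleeve's foot is on the base, its centre is at z = 0.042 (expected 0.042) and the push was 33 N. Now I'll lift off and go to the far side of the pin, to pivot the sleeve in the jaws.

Call:
carry_out(series=[[[-10,0,0,0],[-20,0,0,0],[-30,0,0,0],[0,0,0,0],[0,0,20,0],[0,0,21,0],[0,0,0,0],[15,0,0,0],[8,0,0,0],[0,0,0,0],[0,0,0,0]]], squeeze=30)

```text
t: 12.2
tcp_pos: [0.4974, -0.1241, 0.077]
eef_rot: [0.165, 1.565, -0.164]
wrist_force: [0.1, -0.4, -1.3]
width: 0.0373
```

Call:
carry_out(series=[[[4,0,0,0],[0,0,-5,0],[0,0,-3,0],[-1,0,-4,0],[-1,0,-4,0],[-0.5,0,-3,0],[0,0,0,0]]])

```text
t: 13.08
tcp_pos: [0.4802, -0.1202, 0.076]
eef_rot: [0.165, 1.562, -0.164]
wrist_force: [3.9, -1.1, 0.8]
width: 0.037
```

```bash
python3 - <<'E'
from h import *
held((-.25,.05,.97)); held()
E
```

```text
side 491 c [ 0.4859 -0.121   0.0757] c-g tool [5.3434 0.4206 5.7478] axis tilt 7.6 az 164.0 rms 0.0069
top 21 c [ 0.4409 -0.093   0.0745] c-g tool [  6.4268  18.4343 -44.0703] axis tilt 11.1 az 107.6 rms 0.0016
both 512 c [ 0.4858 -0.121   0.0757] c-g tool [5.3767 0.4165 5.6966] axis tilt 7.5 az 163.9 rms 0.0075
side 508 c [ 0.4853 -0.1208  0.0799] c-g tool [1.059  0.5547 5.1262] axis tilt 6.6 az 160.3 rms 0.0064
top 25 c [ 0.4441 -0.0969  0.0768] c-g tool [  4.0898  15.3804 -40.166 ] axis tilt 2.5 az 23.8 rms 0.0015
both 533 c [ 0.4853 -0.1208  0.0797] c-g tool [1.2818 0.5503 5.0687] axis tilt 6.0 az 159.4 rms 0.0071
```

```bash
cat >> h.py <<'E'
PIN=np.array([.459,-.1153])
def held(a0=(0,0,1.),c0=None,f=None,both=False):
    s=robot.get_state(); M=R.from_rotvec(s["eef_rot"]).as_matrix(); g=s["tcp_pos"]-.005*M[:,0]
    d=snap("side"); P=cloud(d); D=(P-g)@M
    k=(np.linalg.norm(D,axis=1)<.046)&(abs(D[:,1])<.021)&(D[:,0]>-.036)&~((np.hypot(*(P[:,:2]-PIN).T)<.015)&(P[:,2]<.057))&(P[:,2]>.02)
    col=d["image"][np.nonzero(d["range_z"]>0)]; k&=col.min(1)>75   # bright metal only
    Q=P[k]; c=g+M@[.005,0,.003] if c0 is None else c0
    for it in range(3):
        c,a,e=fitcyl(Q,c,np.array(a0,float)); a=a*np.sign(a[2]); a0=a
        t=Q-c; sd=t@a; r=np.linalg.norm(t-sd[:,None]*a,axis=1); Q=Q[(abs(r-.017)<.0065)&(abs(sd)<.033)]
    print(len(Q),"tcp",s["tcp_pos"],"c",c,"c-g tool",(c-g)@M*1e3,"tilt %.1f az %.1f rms %.4f"%(np.degrees(np.arccos(a[2])),np.degrees(np.arctan2(a[1],a[0])),e),"a tool",a@M)
    if f:
        p=d["P"]@np.r_[g,1]; u,v=np.int32(p[:2]/p[2])
        im=d["image"][v-40:v+40,u-40:u+40,::-1].copy(); im=cv2.resize(im,(560,560),interpolation=cv2.INTER_CUBIC)
        B=np.linalg.svd(a[None])[2][1:]
        for e in(-.03,.03):
            w=np.linspace(0,2*np.pi,40); X=c+e*a+.02*(np.cos(w)[:,None]*B[0]+np.sin(w)[:,None]*B[1])
            q=np.c_[X,np.ones(40)]@d["P"].T; q=(q[:,:2]/q[:,2:]-[u-40,v-40]+.5)*7
            cv2.polylines(im,[np.int32(q)],True,(0,0,255) if e<0 else (0,255,0),1)
        cv2.imwrite(f,im)
    return c,a,g,M
E
python3 - <<'E'
from h import *
held((-.2,.04,.98),f="pics/tilt1.png")
E
```

```text
373 tcp [ 0.4801 -0.1203  0.0759] c [ 0.4861 -0.1209  0.0756] c-g tool [5.3238 0.6339 5.9387] tilt 8.6 az 168.1 rms 0.0014 a tool [-0.9889  0.0003 -0.1484]
```

View pics/tilt1.png

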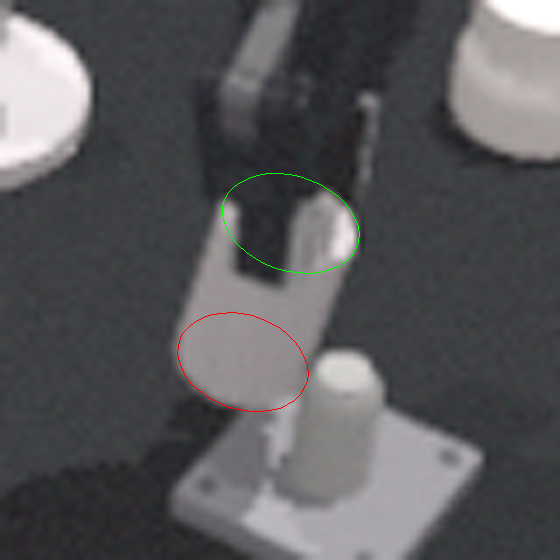

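The overlay matches the sleeve: it has tilted about 9° in the right plane against the pin (pin top at about (345,375)), with some sliding. I'll keep going.

Call:
carry_out(series=[[[0,0,-3,0],[0,0,-3,0],[-0.5,0,-3,0],[0,0,0,0]]])

```text
t: 13.82
tcp_pos: [0.4693, -0.1182, 0.0759]
eef_rot: [0.165, 1.566, -0.165]
wrist_force: [3.3, -0.7, 0.2]
width: 0.0374
```

```bash
python3 - <<'E'
from h import *
held((-.2,.04,.98))
E
```

```text
360 tcp [ 0.4693 -0.1182  0.0759] c [ 0.4812 -0.1199  0.0768] c-g tool [ 4.105   0.7961 11.9047] tilt 18.7 az 169.1 rms 0.0011 a tool [-0.947  -0.0064 -0.3212]
```

Call:
carry_out(series=[[[0,0,-4,0],[0,0,-4,0],[0,0,-4,0],[0,0,-3,0],[0,0,0,0]]])

```text
t: 14.5
tcp_pos: [0.455, -0.1151, 0.0761]
eef_rot: [0.165, 1.565, -0.164]
wrist_force: [2.4, -1.1, 0.7]
width: 0.0371
```

```bash
python3 - <<'E'
from h import *
held((-.4,.08,.9),f="pics/tilt2.png")
E
```

```text
311 tcp [ 0.455  -0.1151  0.0761] c [ 0.4743 -0.1182  0.0795] c-g tool [ 1.5861  0.955  19.4679] tilt 33.1 az 169.9 rms 0.0009 a tool [-0.8375 -0.0183 -0.5461]
```

View pics/tilt2.png

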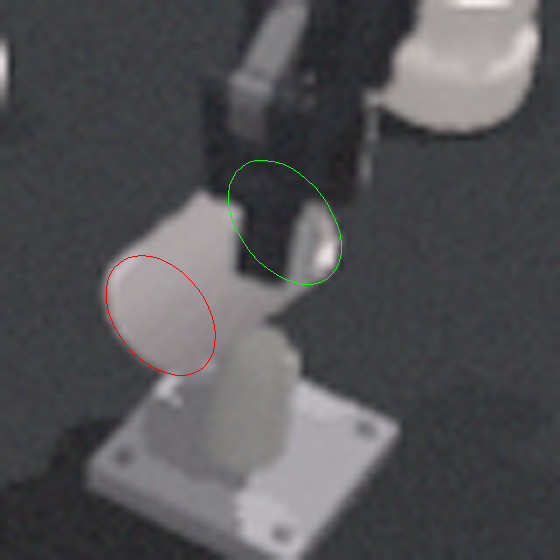

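The sleeve is now tilted 33° (overlay fits; lower end at about (160,315)). A little more push, then firm up the grip, and refine the camera's azimuth with its tilt fixed at 35°.

Call:
carry_out(series=[[[0,0,-2.5,0],[0,0,0,0],[0,0,0,0]]])

```text
t: 14.92
tcp_pos: [0.4533, -0.1147, 0.0761]
eef_rot: [0.165, 1.564, -0.164]
wrist_force: [3.6, 0.2, -0.5]
width: 0.037
```

Call:
carry_out(series=[[[0,0,0,0],[0,0,0,0],[-20,0,0,0],[-50,0,0,0],[-50,0,0,0],[-30,0,0,0],[0,0,0,0],[0,0,0,0]]], squeeze=60)

```text
t: 15.92
tcp_pos: [0.4507, -0.115, 0.2247]
eef_rot: [0.165, 1.569, -0.165]
wrist_force: [0.4, -0.5, -1.8]
width: 0.0366
```

```bash
python3 - <<'E'
from h import *
held((-.5,.1,.85))
L=np.array([.5937,-.2625,.0988]); t=np.radians(35)
H=[]
for c in("side","top"):
    d=snap(c); P=cloud(d); P=P[(np.hypot(*(P-L)[:,:2].T)<.07)&(P[:,2]>.03)&(P[:,2]<.115)]; H.append(P)
def model(x):
    az,px,py,r1,s1=x; return np.array([np.sin(t)*np.cos(az),np.sin(t)*np.sin(az),np.cos(t)]),np.array([px,py,L[2]]),r1,s1
def res(x,P):
    a,o,r1,s1=model(x); D=P-o; s=D@a; r=np.linalg.norm(D-s[:,None]*a,axis=1)
    sh=np.where((s<s1)&(s>-.075),abs(r-.022),1); ba=np.where((s<.001)&(s>s1),abs(r-r1),1); fr=np.hypot(s,np.clip(r-r1,0,None)); st=np.hypot(s-s1,np.clip(r-.022,0,None)+np.clip(r1-r,0,None))
    return np.min([sh,ba,fr,st,np.full(len(P),.006)],0)
from scipy.optimize import minimize
for n,P in(("side",H[0]),("top",H[1]),("both",np.vstack(H))):
    best=None
    for az in range(150,186,6):
        for s1 in(-.03,-.02):
            o=minimize(lambda x:np.sum(np.minimum(res(x*[1,.01,.01,.01,.01],P),.006)),np.array([np.radians(az),59.37,-26.25,1.45,s1*100]),method="Nelder-Mead",options=dict(xatol=1e-4,fatol=1e-6,maxiter=3000))
            if best is None or o.fun<best.fun: best=o
    print(n,len(P),np.degrees(best.x[0]),best.x[1:]*10,best.fun/len(P))
E
```

```text
463 tcp [ 0.4507 -0.115   0.2247] c [ 0.4677 -0.1177  0.2268] c-g tool [ 2.792   0.9626 17.1845] tilt 27.5 az 170.3 rms 0.0008 a tool [-0.8848 -0.0201 -0.4656]
side 606 164.1456686276981 [ 593.865  -261.0664   15.7579  -20.9504] 0.002275884958000495
top 576 163.48249406678727 [ 593.3901 -262.7698   15.8283  -22.3805] 0.002125025121095496
both 1182 162.8471960276142 [ 593.7224 -261.2752   15.673   -21.6014] 0.002281774208505732
```

Call:
carry_out(series=[[[0,0,0,0],[0,0,0,0],[0,0,0,0],[0,0,0,0],[0,0,0,0],[0,0,0,0],[0,0,0,0],[0,0,0,0]]])

```text
t: 17.08
tcp_pos: [0.4531, -0.1148, 0.2261]
eef_rot: [0.165, 1.564, -0.165]
wrist_force: [-0.3, 0.0, 0.3]
width: 0.0358
```

```bash
python3 - <<'E'
from h import *
held((-.5,.1,.85))
E
```

```text
464 tcp [ 0.4531 -0.1148  0.2261] c [ 0.4704 -0.1174  0.2284] c-g tool [ 2.7007  0.9729 17.4068] tilt 27.3 az 170.3 rms 0.0008 a tool [-0.8889 -0.0188 -0.4577]
```

Call:
carry_out(series=[[[0,0,14,0],[50,0,0,0],[50,0,0,0],[30,0,0,0],[20,0,0,0],[0,0,-4,0],[0,0,-4,0],[0,0,-4,0],[0,0,-4,0],[0,0,-2,0],[0,0,-1,0],[0,0,0,0]]])

```text
t: 18.62
tcp_pos: [0.4495, -0.1136, 0.0764]
eef_rot: [0.165, 1.562, -0.164]
wrist_force: [4.4, 0.3, 1.6]
width: 0.0364
```

```bash
python3 - <<'E'
from h import *
held((-.5,.1,.85))
E
```

```text
287 tcp [ 0.4495 -0.1136  0.0764] c [ 0.4708 -0.1171  0.0812] c-g tool [ 0.2644  1.0157 21.5684] tilt 37.9 az 169.9 rms 0.0008 a tool [-0.7907 -0.0201 -0.6119]
```

Now 37.9° under load. Lift and see how much springs back.

Call:
carry_out(series=[[[-10,0,2,0],[-40,0,0,0],[-50,0,0,0],[0,0,0,0],[0,0,0,0]]])

```text
t: 19.3
tcp_pos: [0.4475, -0.1146, 0.1753]
eef_rot: [0.165, 1.569, -0.166]
wrist_force: [0.0, -0.6, -0.5]
width: 0.0362
```

```bash
python3 - <<'E'
from h import *
held((-.5,.1,.85))
E
```

```text
422 tcp [ 0.4475 -0.1146  0.1753] c [ 0.4645 -0.1172  0.1778] c-g tool [ 2.4459  0.9116 17.1604] tilt 27.4 az 170.2 rms 0.0008 a tool [-0.8856 -0.0191 -0.4641]
```

It falls back to 27.4° each time. The sleeve pivots about its upper end and swings off the pad edge (17 mm off-centre), so I need a better grip. I'll push it upright on the other side of the pin, put it back on the pin, and regrasp higher and offset so that it ends up centred on the pads when tilted.

Call:
carry_out(series=[[[0,0,-27,0],[0,0,-28,0],[50,0,0,0],[50,0,0,0],[18,0,0,0],[0,0,0,0],[0,0,6,0],[0,0,6,0],[0,0,6,0],[0,0,6,0],[0,0,6,0],[0,0,0,0]]], squeeze=40)

```text
t: 20.85
tcp_pos: [0.4225, -0.1089, 0.0586]
eef_rot: [0.165, 1.57, -0.165]
wrist_force: [-5.9, 2.3, -0.8]
width: 0.036
```

```bash
python3 - <<'E'
from h import *
print(robot.get_state()["wrist_force"]); held((-.1,.02,.98))
E
```

```text
[-5.8968  2.3432 -0.8071]
316 tcp [ 0.4225 -0.1089  0.0586] c [ 0.4266 -0.1079  0.0574] c-g tool [6.1892 1.852  3.8315] tilt 4.2 az -142.7 rms 0.0011 a tool [-0.997  -0.0566 -0.0531]
```

Call:
carry_out(series=[[[0,0,4,0],[0,0,0,0],[-10,0,-3,0],[-30,0,0,0],[0,0,15,0],[0,0,15,0],[0,0,0,0],[0,0,0,0]]])

```text
t: 21.9
tcp_pos: [0.4557, -0.1157, 0.0986]
eef_rot: [0.165, 1.564, -0.165]
wrist_force: [0.1, -0.9, -1.3]
width: 0.0357
```

```bash
python3 - <<'E'
from h import *
c,a,g,M=held((0,0,1.)); print("to pin, tool mm",(np.r_[PIN-c[:2],0]@M)*1e3,"bottom z",c[2]-.03*a[2])
E
```

```text
328 tcp [ 0.4557 -0.1157  0.0986] c [ 0.4618 -0.1151  0.0978] c-g tool [5.7364 1.8415 5.7745] tilt 8.8 az -172.9 rms 0.0013 a tool [-0.9884 -0.0501 -0.1435]
to pin, tool mm [-0.001  -0.7952 -2.6529] bottom z 0.0681843973258606
```

Call:
carry_out(series=[[[0,-1.5,-6,0],[8,0,0,0],[8,0,0,0],[6,0,0,0],[6,0,0,0],[5,0,0,0],[0,0,0,0]]], squeeze=20)

```text
t: 22.82
tcp_pos: [0.4493, -0.1163, 0.0645]
eef_rot: [0.164, 1.566, -0.166]
wrist_force: [0.3, -5.0, -3.1]
width: 0.0357
```

Call:
carry_out(series=[[[6,0,0,0],[5,0,0,0],[5,0,0,0],[4,0,0,0],[0,0,0,0]]])

```text
t: 23.45
tcp_pos: [0.4518, -0.117, 0.0454]
eef_rot: [0.164, 1.561, -0.167]
wrist_force: [1.0, -7.3, 2.5]
width: 0.0359
```

```bash
python3 - <<'E'
from h import *
print(robot.get_state()["wrist_force"]); held((0,0,1.))
E
```

```text
[ 0.9527 -7.3415  2.478 ]
297 tcp [ 0.4518 -0.117   0.0454] c [ 0.457  -0.1166  0.0444] c-g tool [6.0364 1.5103 5.0168] tilt 7.1 az -174.9 rms 0.0013 a tool [-0.9927 -0.0377 -0.1145]
```

Call:
carry_out(series=[[[0,0,0,0],[0,0,0,0],[0,0,0,0],[0,0,0,0],[-6.5,1,5,0],[0,2,10,0],[0,0,0,0],[0,0,0,0]]], claw=60)

```text
t: 24.5
tcp_pos: [0.465, -0.1159, 0.0515]
eef_rot: [0.165, 1.565, -0.165]
wrist_force: [-1.0, -0.4, -0.4]
width: 0.06
```

```bash
python3 - <<'E'
from h import *
held((0,0,1.),c0=np.r_[PIN,.042])
E
```

```text
385 tcp [ 0.465  -0.1159  0.0515] c [ 0.4605 -0.1157  0.0419] c-g tool [14.5743 -0.8212 -4.4392] tilt 1.3 az 31.9 rms 0.0019 a tool [-0.9997  0.016   0.0163]
```

Call:
carry_out(series=[[[0,-0.8,3.5,0],[0,0,0,0],[0,0,0,0]]])

```text
t: 24.92
tcp_pos: [0.4683, -0.1173, 0.0515]
eef_rot: [0.165, 1.565, -0.165]
wrist_force: [-1.3, -0.2, 0.3]
width: 0.0598
```

Call:
carry_out(series=[[[0,0,0,0],[0,0,0,0],[0,0,0,0],[0,0,0,0],[0,0,0,0],[0,0,0,0],[-20,0,0,0],[-30,0,0,0],[-10,0,0,0],[0,0,0,0]]], claw=25, squeeze=40)

```text
t: 26.18
tcp_pos: [0.4687, -0.1175, 0.1118]
eef_rot: [0.165, 1.563, -0.165]
wrist_force: [-0.5, -0.4, -0.5]
width: 0.0248
```

```bash
python3 - <<'E'
from h import *
held((0,0,1.))
E
```

```text
29 tcp [ 0.4687 -0.1175  0.1118] c [ 0.4729 -0.1171  0.1249] c-g tool [-8.0591  1.3017  4.0645] tilt 15.8 az 165.5 rms 0.0013 a tool [-0.9623  0.0116 -0.2716]
```

The sleeve slipped out (the jaws closed to 25 mm). Look.

```bash
python3 - <<'E'
from h import *
d=snap("side"); im=d["image"][:,:,::-1]
cv2.imwrite("pics/drop.png",cv2.resize(im[150:330,270:510],(800,600),interpolation=cv2.INTER_CUBIC))
P=cloud(d); k=(np.hypot(*(P[:,:2]-PIN).T)<.035)&(P[:,2]>.016)&(P[:,2]<.085); Q=P[k]
print(len(Q),Q[:,2].max(),fitcyl(Q,np.r_[PIN,.042],np.array([0,0,1.])))
E
```

```text
557 0.07657554147687866 (array([ 0.4603, -0.1157,  0.0419]), array([0.0015, 0.0039, 1.    ]), np.float64(0.0027672886207844374))
```

View pics/drop.png

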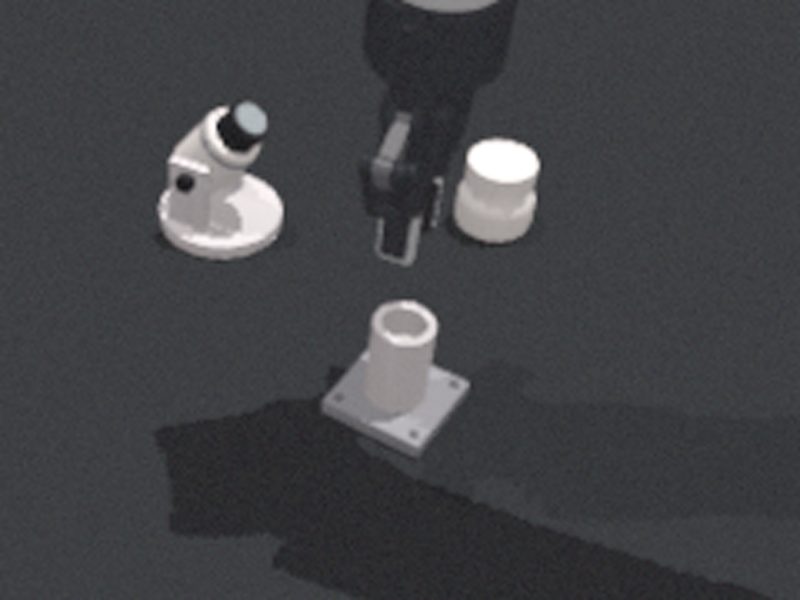

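The sleeve stands fully down on the pin, upright at (400,355), and nothing else has moved. I'll regrasp at the original height with only about 3.5 mm offset.

Call:
carry_out(series=[[[0,0,-5,0],[0,0,0,0],[0,0,0,0],[0,0,0,0],[30,0,0,0],[20,0,0,0],[12,0,0,0],[7,0,0,0],[0,0,0,0]]], claw=62)

```text
t: 27.4
tcp_pos: [0.4635, -0.1162, 0.0425]
eef_rot: [0.165, 1.565, -0.165]
wrist_force: [-0.4, -0.6, -0.0]
width: 0.0622
```

Call:
carry_out(series=[[[0,0,0,0],[0,0,0,0],[0,0,0,0],[0,0,0,0],[0,0,0,0],[0,0,0,0],[0,0,0,0]]], claw=25, squeeze=30)

```text
t: 28.28
tcp_pos: [0.4639, -0.1168, 0.0433]
eef_rot: [0.165, 1.563, -0.166]
wrist_force: [0.2, -1.6, 5.1]
width: 0.0379
```

Call:
carry_out(series=[[[-15,0,0,0],[-30,0,0,0],[-14,0,0,0],[0,0,20,0],[0,0,18,0],[0,0,0,0],[15,0,0,0],[11,0,0,0],[0,0,-5,0],[0,0,-5,0],[0,0,-5,0],[0,0,0,0]]])

```text
t: 29.78
tcp_pos: [0.4872, -0.1211, 0.0763]
eef_rot: [0.165, 1.562, -0.164]
wrist_force: [3.4, -0.2, -0.3]
width: 0.0375
```

Call:
carry_out(series=[[[0,0,-5,0],[0,0,-5,0],[0,0,-4,0],[0,0,-4,0],[0,0,-3,0],[0,0,-3,0],[0,0,0,0]]])

```text
t: 30.65
tcp_pos: [0.4621, -0.1159, 0.0754]
eef_rot: [0.165, 1.565, -0.165]
wrist_force: [2.8, 0.6, 1.2]
width: 0.0374
```

```bash
python3 - <<'E'
from h import *
held((-.35,.07,.93))
E
```

```text
371 tcp [ 0.4621 -0.1159  0.0754] c [ 0.4759 -0.1184  0.0779] c-g tool [ 2.5608  0.4611 14.0749] tilt 31.1 az 166.0 rms 0.0014 a tool [-0.8557  0.0175 -0.5172]
```

Call:
carry_out(series=[[[0,0,-3,0],[0,0,-2.5,0],[0,0,0,0],[-8,0,3,0],[-30,0,0,0],[-50,0,0,0],[-40,0,0,0],[0,0,0,0],[0,0,0,0]]])

```text
t: 31.82
tcp_pos: [0.4583, -0.1159, 0.2028]
eef_rot: [0.165, 1.568, -0.166]
wrist_force: [-0.4, -0.7, -0.9]
width: 0.0377
```

```bash
python3 - <<'E'
from h import *
held((-.5,.1,.85))
E
```

```text
504 tcp [ 0.4583 -0.1159  0.2028] c [ 0.4725 -0.1187  0.2046] c-g tool [ 3.1912  0.1965 14.5109] tilt 30.8 az 166.0 rms 0.0012 a tool [-0.8576  0.0168 -0.5141]
```

Call:
carry_out(series=[[[30,0,12,0],[50,0,0,0],[40,0,0,0],[7,0,0,0],[0,0,-5,0],[0,0,-5,0],[0,0,-5,0],[0,0,-4,0],[0,0,-3,0],[0,0,0,0]]])

```text
t: 33.12
tcp_pos: [0.4508, -0.1134, 0.0769]
eef_rot: [0.165, 1.563, -0.164]
wrist_force: [2.5, -0.4, 2.1]
width: 0.0373
```

```bash
python3 - <<'E'
from h import *
held((-.6,.1,.8))
E
```

```text
348 tcp [ 0.4508 -0.1134  0.0769] c [ 0.4694 -0.1169  0.0817] c-g tool [ 0.3013  0.4021 18.8948] tilt 41.2 az 167.6 rms 0.0011 a tool [-0.7536  0.0042 -0.6573]
```

Call:
carry_out(series=[[[-10,0,0,0],[-40,0,0,0],[-50,0,0,0],[-27,0,0,0],[0,0,0,0],[0,0,0,0]]])

```text
t: 33.92
tcp_pos: [0.4486, -0.1136, 0.2028]
eef_rot: [0.165, 1.568, -0.165]
wrist_force: [-0.4, -0.1, -1.2]
width: 0.0379
```

```bash
python3 - <<'E'
from h import *
held((-.5,.1,.85))
E
```

```text
492 tcp [ 0.4486 -0.1136  0.2028] c [ 0.4644 -0.1166  0.2055] c-g tool [ 2.1896  0.4113 16.032 ] tilt 33.8 az 167.7 rms 0.0011 a tool [-0.8292  0.0024 -0.5589]
```

The springback is elastic (41.2° loaded, 33.8° free). One more small push.

Call:
carry_out(series=[[[30,0,12,0],[50,0,0,0],[40,0,0,0],[7,0,0,0],[0,0,-5,0],[0,0,-5,0],[0,0,-4,0],[0,0,0,0],[-10,0,0,0],[-40,0,0,0],[-50,0,0,0],[-27,0,0,0]]])

```text
t: 35.48
tcp_pos: [0.4472, -0.1133, 0.2058]
eef_rot: [0.165, 1.565, -0.165]
wrist_force: [0.4, -0.8, -1.2]
width: 0.0378
```

Call:
carry_out(series=[[[-50,0,0,0],[0,0,0,0]]])

```text
t: 35.72
tcp_pos: [0.4491, -0.1132, 0.2566]
eef_rot: [0.165, 1.56, -0.166]
wrist_force: [0.5, -0.2, -1.3]
width: 0.0374
```

```bash
python3 - <<'E'
from h import *
c,a,g,M=held((-.5,.1,.85))
L=np.array([.5937,-.2625,.0988])
az=np.radians(166);t=np.radians(35);A=np.array([np.sin(t)*np.cos(az),np.sin(t)*np.sin(az),np.cos(t)])
print("spot",L+.09*A,"delta tool mm",(L+.09*A-c)@M*1e3,"c-g",(c-g)@M)
E
```

```text
555 tcp [ 0.4491 -0.1132  0.2566] c [ 0.4648 -0.1162  0.2596] c-g tool [ 2.1126  0.3282 15.9845] tilt 34.5 az 167.5 rms 0.0012 a tool [-0.8267  0.0039 -0.5627]
spot [ 0.5436 -0.25    0.1725] delta tool mm [  87.6063 -114.36    104.6086] c-g [0.0021 0.0003 0.016 ]
```

34.5°, azimuth 167.5°, which is good. Carry it to the camera, staying 30 mm high at first.

Call:
carry_out(series=[[[0,-40,35,0],[0,-40,35,0],[0,-34,34,0],[0,0,0,0],[30,0,0,0],[28,0,0,0],[0,0,0,0],[0,0,0,0]]])

```text
t: 36.78
tcp_pos: [0.5263, -0.2455, 0.196]
eef_rot: [0.164, 1.565, -0.164]
wrist_force: [0.1, -0.1, -0.3]
width: 0.0374
```

```bash
cat > m.py <<'E'
from h import *
c,a,g,M=held((-.5,.1,.85),f="pics/spot_%s.png"%__import__("sys").argv[1])
L=np.array([.5937,-.2625,.0988])
az=np.radians(166);t=np.radians(35);A=np.array([np.sin(t)*np.cos(az),np.sin(t)*np.sin(az),np.cos(t)])
print("force",robot.get_state()["wrist_force"],"delta tool mm",(L+.09*A-c)@M*1e3)
D=c-L; print("along A",D@A,"off-axis",np.linalg.norm(D-(D@A)*A),"angle",np.degrees(np.arccos(a@A)))
E
python3 m.py 1
```

```text
393 tcp [ 0.5263 -0.2455  0.196 ] c [ 0.542  -0.2484  0.1985] c-g tool [ 2.4448  0.4076 16.039 ] tilt 34.2 az 166.9 rms 0.0014 a tool [-0.8271  0.0119 -0.562 ]
force [ 0.0817 -0.3281 -1.0436] delta tool mm [26.0195 -1.229   1.8799]
along A 0.11241181587134018 off-axis 0.013407725394817481 angle 0.9526946855797634
```

Call:
carry_out(series=[[[14,-1,2,0],[12,0,0,0],[0,0,0,0],[0,0,0,0],[0,0,0,0],[0,0,0,0]]])

```text
t: 37.58
tcp_pos: [0.5283, -0.2476, 0.1699]
eef_rot: [0.165, 1.564, -0.165]
wrist_force: [0.2, -0.2, -2.0]
width: 0.0376
```

```bash
python3 m.py 2; python3 - <<'E'
from h import *
d=snap("side"); o=d["image"][:,:,::-1]
a=cv2.resize(o[120:250,270:410],(560,520),interpolation=cv2.INTER_CUBIC)
cv2.imwrite("pics/final.png",a)
E
```

```text
366 tcp [ 0.5283 -0.2476  0.1699] c [ 0.544  -0.2505  0.1725] c-g tool [ 2.3559  0.4542 15.936 ] tilt 33.3 az 167.7 rms 0.0014 a tool [-0.836   0.0022 -0.5487]
force [ 0.2705  0.0846 -1.3254] delta tool mm [-0.0034  0.4237 -0.4725]
along A 0.08971818999808832 off-axis 0.0005686159266830821 angle 1.95126828839801
```

View pics/final.png

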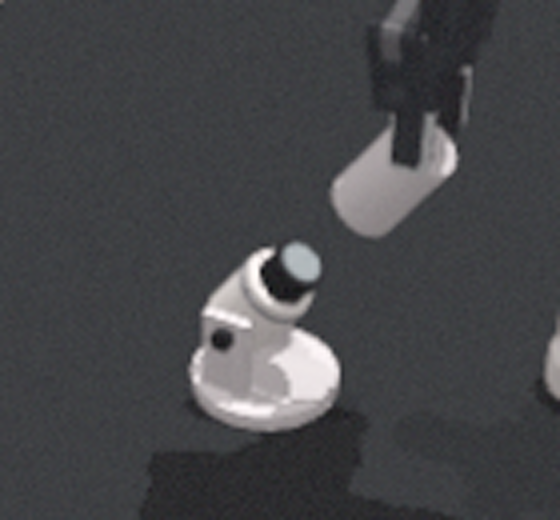

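The picture shows the sleeve's near end at (360,212), in line with the lens glass at (300,262). A last check of the bystanders, then hand in.

```bash
python3 - <<'E'
from h import *
from station import order
a=cv2.imread("pics/side0.png").astype(int); d=snap("side"); b=d["image"][:,:,::-1].astype(int)
for n,(u0,v0,u1,v1) in dict(narrow=(300,408,342,462),bottle=(178,332,232,410),spanner=(200,285,250,350),camera=(312,175,358,228),jar=(402,186,440,228)).items():
    print(n,"mean px diff",abs(a[v0:v1,u0:u1]-b[v0:v1,u0:u1]).mean().round(1))
held((-.5,.1,.85)); print(robot.get_state()["t"]); print(order.job_done())
E
```

```text
narrow mean px diff 3.1
bottle mean px diff 3.0
spanner mean px diff 3.0
camera mean px diff 4.3
jar mean px diff 2.9
361 tcp [ 0.5282 -0.2476  0.1697] c [ 0.5438 -0.2505  0.1726] c-g tool [ 2.1652  0.463  15.9212] tilt 33.8 az 166.0 rms 0.0014 a tool [-0.8307  0.0194 -0.5564]
37.775
the job is handed in; nothing more can be done
None
```

The wide sleeve was pushed fully down over the gauge pin, lifted off, and is now held still in front of the inspection camera. The job was handed in at t = 37.8 s.

- **Fit on the pin:** the sleeve's centre read 42 mm above the bench, as expected for fully down, with a 33 N push.
- **Tilting it:** the tool can't tilt, so I pivoted the sleeve in the jaws by pushing it against the pin. The first grip only held about 27°, so I set the sleeve back on the pin and regripped. One regrip slipped off and left the sleeve standing on the pin; the next held.
- **Final position:** the sleeve's centre is about 0.6 mm off the camera's line of sight and 89.7 mm from the lens, so the near end is about 60 mm away.
- **Final angle:** the tilt read 33.3–34.5° across the last readings, against 35° wanted, so the axis is about 1–2° off. My estimates of the camera's viewing direction also disagreed: most fits gave 163–168°, with outliers at 158° and 174°. I used 166°, so the true axis error could be a little larger.
- **Everything else:** the narrow sleeve, bottle, spanner, jar and camera look unchanged against the first picture.

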